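# Set the router speed and start it

### The job

Push the pointer of the speed selector round with a fingertip, click by click and without pinching it, to the fifth of its seven positions, counted clockwise from the smallest dot. Then, with the selector left clicked in there, press the flat start button right down and let it come up again. Leave the mushroom stop button and everything else on the bench alone.

Things in the scene. Friction and masses are not known exactly. Their poses are not given: they have to be found in the camera images.
- speed_box: grey steel control box 160 x 160 x 70 mm with a round aluminium dial plate on top, fixed to the bench, its place and yaw differing from run to run. Origin: centre of its underside, on the bench. z is up; its own x points to the middle (fourth) dot of the dial, its own y to the first. Only the selector stands on it.
- selector_axis (a point): point on the selector's vertical turning axis, at the face of the dial plate (72 mm above the bench, over the speed box's centre). Seven round black dots lie on the dial 68 mm from the axis, one per click position; they grow from the first (smallest, diameter 4.4 mm) clockwise to the seventh (10.4 mm).
- pointer_tip (a point): outer end of the selector's pointer, on its top edge; turns with it. The pointer is a black plastic bar 14 mm wide with a white line on top, from 2 mm behind the axis to 60 mm out, its underside 4 mm and its top 30 mm above the dial plate, on a round hub of 20 mm radius, 10 mm high. Push on a long side, near the end, to turn it.
- selector (a joint): selector angle (rad), growing clockwise seen from above. Click positions 30 degrees apart: 0 = first (pointer along the box's own y), 1.571 = fourth (own x), 2.094 = fifth, 3.142 = seventh; stops just beyond. Starts at first, second or third. 2 to 6 N at the pointer's end takes it over the ridge half way between two positions; it then snaps into the next and stays.
- button_box: grey steel push-button station 120 mm (own x) x 180 mm (own y) x 70 mm high, fixed to the bench but not always in the same place or yaw; it and the speed box may have changed sides. Origin: centre of its underside. The start button stands 45 mm from its centre along own y, the stop button 45 mm along own -y.
- start_top (a point): centre of the top of the start button: a plain flat round black button, 36 mm across, its top 86 mm above the bench and 12 mm above its steel collar (48 mm across)
- start (a joint): travel (m) of the start button: 0 = out, 0.006 = fully down. Spring return; it begins to move at 2 N and is fully down at 5 N.
- stop_top (a point): centre of the top of the mushroom-shaped stop button: a domed black head 42 mm across on a thinner stem, its top 105 mm above the bench
- stop (a joint): travel (m) of the stop button: 0 = out, 0.006 = fully down. To be left alone.
- glue_bottle: white glue bottle, 54 mm across, 140 mm tall, loose; origin: centre of its underside. To be left alone.
- offcut: wooden offcut 85 x 40 x 30 mm, loose; origin: centre of its underside. To be left alone.
- tape_roll: empty cardboard tape core, 72 mm across, 22 mm tall, loose; origin: centre of its underside. To be left alone.
- screw_jar: small clear jar with steel cap, 60 mm across, 75 mm tall, loose; origin: centre of its underside. To be left alone.
- screwdriver: screwdriver lying on the bench, loose; origin: centre of its underside. To be left alone.
- glue_brush: brush lying on the bench, loose; origin: centre of its underside. To be left alone.
- try_square: try square with wooden stock (100 mm) and steel blade (140 mm), lying flat, loose; origin: centre of its underside. To be left alone.

How it is judged:
On the way, in this order (a step that is already met when the one before it is completed fails the run):
1. the selector rests in its fifth position (value of joint selector between 1.964 and 2.224 rad and velocity of joint selector below 0.2 rad/s), for 0.2 s.
2. the start button is pressed down (value of joint start above 0.0045 m), for 0.05 s.
At the end, for the whole second after the job is handed in: The selector rests in its fifth position (2.094 rad, within 0.13), the start button has been pressed at least 4.5 mm down after that and is out again, the stop button is out, and every loose thing lies within 20 mm of where it was (value of joint selector between 1.964 and 2.224 rad and value of joint each of start, stop below 0.0015 m and not (distance of glue_bottle from where it was at the start of the episode above 0.02 m) and not (distance of offcut from where it was at the start of the episode above 0.02 m) and not (distance of tape_roll from where it was at the start of the episode above 0.02 m) and not (distance of screw_jar from where it was at the start of the episode above 0.02 m) and not (distance of screwdriver from where it was at the start of the episode above 0.02 m) and not (distance of glue_brush from where it was at the start of the episode above 0.02 m) and not (distance of try_square from where it was at the start of the episode above 0.02 m)); the robot touches nothing.
It fails at once if the start button is pressed while the selector is not in its fifth position (value of joint start above 0.003 m and not (value of joint selector between 1.964 and 2.224 rad)).
It fails at once if the stop button is pressed (value of joint stop above 0.003 m).
It fails at once if the pointer is pinched: both its long sides are pressed by the fingers at once (contact force between each of selector_c0, selector_c1 and the fingers above 1 N).
It fails at once if a loose thing on the bench is moved more than 20 mm or lifted (distance of any of glue_bottle, offcut, tape_roll, screw_jar, screwdriver, glue_brush, try_square from where it was at the start of the episode above 0.02 m).
It also fails if it takes over 45 s, if anything falls off the work surface, if the arm or the gripper's body presses on something with over 40 N, if the wrist force passes 120 N, or if a joint passes its speed limit or range.

### The arm

A 7-joint arm with a two-finger parallel gripper is mounted at the origin on the work surface. World frame = base frame: x ahead of the robot, y to its left, z up, the work surface at z = 0. Lengths are in m, angles in rad, forces in N, time in s.
With the tool pointing down it reaches from about 0.425 to 0.875 m from the base axis. Payload 4.7 kg.
Tool frame: the origin (TCP) lies midway between the tips of the shut fingers; the grasp point (between the pads) lies 19 mm behind it; x points along the fingers, y is the direction in which the jaws open and shut, and the axes are right-handed (so a half turn about x gives the same grasp; the last joint's range is limited). The gripper opens to 87 mm and grips with 3 to 60 N. Pads are 19 mm wide; open, the fingers measure 117 mm over their backs; the gripper's body (75 mm by 190 mm) begins 51 mm behind the grasp point.
Start: joints at [1.159, 0.321, -0.07, 1.45, 0.023, 1.371, -0.057], TCP at [0.268, -0.592, 0.194] pointing down, gripper open.
Joint ranges: [-2.86, 2.86], [-0.3, 2.09], [-1.38, 1.24], [0.06, 2.45], [-1.56, 4.7], [0.09, 2.05], [-2.69, 2.69]. Speed limits (rad/s): [2.57, 2.57, 3.14, 3.14, 3.14, 3.14, 3.14].

### API

Orientations are given as a rotation vector (axis times angle).
In Python, from bench import ctrl gives the robot as it stands. The module is installed in compiled form; this text tells all that it offers.
- The arm moves only by the shell command python3 -m jog 'ROWS' [FORCE]. ROWS is JSON, a list of rows, each an object with "rot": the turn, a rotation vector about the tool's x, y, z in units of 5 degrees (1.0 is 5 degrees), a list of three; "travel": the shift along the tool's x, y, z in units of 0.3 m (1.0 is 0.3 m), a list of three; "jaw": the closure, from -1 (fully open) to 1 (shut), so that 0 is half open. In form: [{"rot": [ax, ay, az], "travel": [tx, ty, tz], "jaw": jaw}, ...]. A call has 1 to 8 rows; each row shifts and turns the commanded pose from where the row before left it, along the tool's axes as they then stand; what a row does not reach is not made up. A row lasts 1/10 s, in which the tool goes at most 50 mm and 8.59 degrees, less where a joint would pass 70% of its speed; a pose out of reach is approached as far as the arm can. A call with a number of a shift or a turn outside -1 to 1 is refused whole. A call with a gripper value outside its range is refused whole. The fingers move at their own pace and stop on an object; FORCE is the grip in N (left out, the last holds). Time passes only in rows, so rows that do not move let the fingers close. It gives the time, the measured TCP pose, the force and the opening at its end, in the units of the state.
- ctrl.get_state(): the state, without advancing time (a new reading comes with each control period).
- ctrl.get_image(name): name is "scene" or "top"; returns the picture (384x512x3 uint8, red, green, blue); there is no depth.
- ctrl.camera_model(name): a dict with "mtx" (3x3 intrinsics, pixels), "k1" (the pictures are not rectified: a ray, as slopes to the right and down, at radius r is drawn at 1 + k1 r^2 times it, then the intrinsics apply), "extrinsics" (4x4, takes a point from world to camera coordinates). Camera axes: x right, y up, looking along -z (the intrinsics and any distortion apply to the point x, -y, -z); pixel columns grow to the right and rows downward; lengths in m; the calibration is good to about 2 mm. A picture is of the moment at which its call begins. camera_model takes no time and is no camera call.
- ctrl.close_job(): hands the job in, once; it reports no verdict.
The state is a dict: "time": time; "joint_positions": joint angles; "qd": joint speeds; "joint_torque": joint torques, N m; "position": TCP position; "tool_rot": TCP orientation; "ft_force": force on the tool from outside, world axes, zero at the start; "torque": the same for the moment, N m; "grip_width": opening from 0.0 (shut) to 1.0 (fully open).
Only numpy, scipy, OpenCV 4.12 (cv2) and the standard library are available. Lean on these libraries where they do the work, as an engineer would, in place of code of your own. Each camera call takes 0.05 s, during which the arm holds its last target.

## Working session

There is one attempt and no reset: what is moved stays moved. The work goes in short steps, Python scripts to look and compute and a shell command to move; the robot and the scene stay as the last step left them, time stands still between calls to the robot, and variables do not carry over. Pictures are saved under pics/ and viewed, and the job is handed in when it is done.

```bash
mkdir -p pics; cat > h.py <<'E'
import numpy as np, cv2
from bench import ctrl
def px2w(name,u,v,z):
    c=ctrl.camera_model(name);K=np.array(c['mtx']);T=np.array(c['extrinsics']);k=c['k1']
    p=np.array([(u-K[0,2])/K[0,0],(v-K[1,2])/K[1,1]])
    q=p.copy()
    for _ in range(30): q=p/(1+k*(q@q))
    d=T[:3,:3].T@np.array([q[0],-q[1],-1]); o=-T[:3,:3].T@T[:3,3]
    return o+d*(z-o[2])/d[2]
def w2px(name,X):
    c=ctrl.camera_model(name);K=np.array(c['mtx']);T=np.array(c['extrinsics']);k=c['k1']
    X=T[:3,:3]@np.array(X)+T[:3,3]; q=np.array([X[0],-X[1]])/-X[2]; q=q*(1+k*(q@q))
    return K[0,0]*q[0]+K[0,2],K[1,1]*q[1]+K[1,2]
def snap(name,f):
    im=np.array(ctrl.get_image(name)); cv2.imwrite(f,im[:,:,::-1]); return im
def crop(f,o,x0,y0,x1,y1,s):
    im=cv2.imread(f)[y0:y1,x0:x1]; cv2.imwrite(o,cv2.resize(im,None,fx=s,fy=s,interpolation=cv2.INTER_CUBIC))
E
python3 - <<'E'
from h import *
snap('top','pics/t0.png');snap('scene','pics/s0.png')
s=ctrl.get_state();print(s)
for n in('top','scene'):print(ctrl.camera_model(n))
E
```

```text
{'time': 0.1, 'joint_positions': array([ 1.15907937,  0.32175797, -0.07010425,  1.45157072,  0.02265674,
        1.37077146, -0.0569232 ]), 'qd': array([-0.00068165, -0.00241127, -0.00024042, -0.00347646,  0.00024648,
        0.00173726, -0.00044386]), 'joint_torque': array([-5.33420334e-04, -4.92572558e+01, -4.06021597e-01, -3.13397849e+01,
       -6.41748821e-02,  3.95259995e-02,  6.71270527e-05]), 'position': array([ 0.26821299, -0.591487  ,  0.19305628]), 'tool_rot': array([ 1.98638573,  0.43124629, -1.98740433]), 'ft_force': array([ 0.26818415,  0.54823679, -0.39760734]), 'torque': array([ 0.01303872,  0.06315384, -0.02669058]), 'grip_width': 0.9967598434262864}
{'mtx': array([[420.00417142,   0.        , 257.70482782],
       [  0.        , 420.00417142, 191.51982588],
       [  0.        ,   0.        ,   1.        ]]), 'k1': 0.026216683284198485, 'extrinsics': array([[-0.0046819 , -0.99984757, -0.01681987,  0.00689131],
       [ 0.98120071, -0.00783847,  0.1928308 , -0.57841883],
       [-0.19293325, -0.01560085,  0.98108785, -1.37687376],
       [ 0.        ,  0.        ,  0.        ,  1.        ]])}
{'mtx': array([[371.83903565,   0.        , 249.97532215],
       [  0.        , 371.83903565, 195.80679956],
       [  0.        ,   0.        ,   1.        ]]), 'k1': -0.08660404264221741, 'extrinsics': array([[ 0.20823572,  0.97792315, -0.01744098, -0.1118884 ],
       [-0.61720771,  0.14521745,  0.77328296,  0.26913357],
       [ 0.75874405, -0.15026043,  0.63382117, -1.51723403],
       [ 0.        ,  0.        ,  0.        ,  1.        ]])}
```

View pics/t0.png

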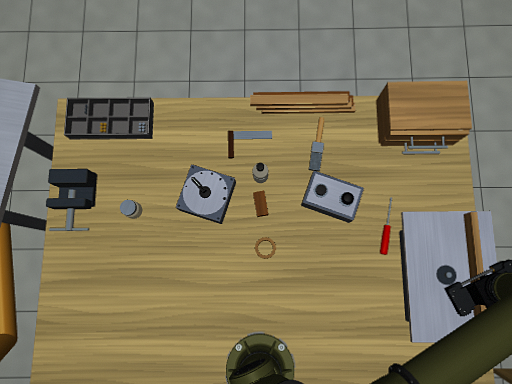

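View pics/s0.png

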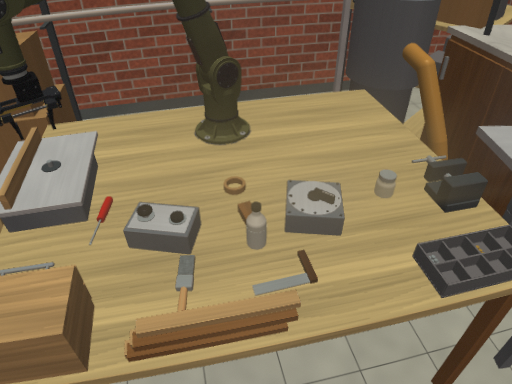

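```bash
python3 - <<'E'
from h import *
crop('pics/t0.png','pics/t0a.png',170,155,245,230,8)
crop('pics/t0.png','pics/t0b.png',295,165,370,225,8)
crop('pics/s0.png','pics/s0a.png',275,165,355,240,8)
crop('pics/s0.png','pics/s0b.png',120,195,210,255,8)
E
```

```text
(no output)
```

View pics/t0a.png

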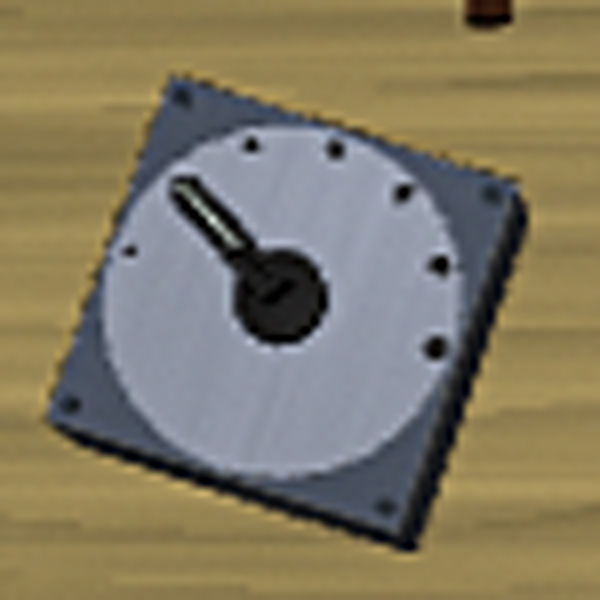

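View pics/t0b.png

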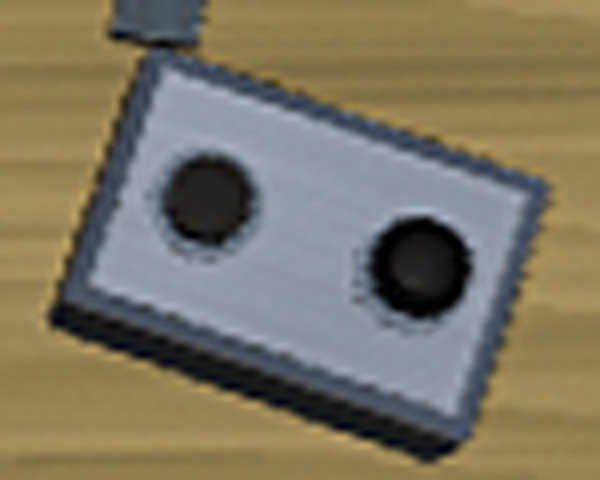

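View pics/s0a.png

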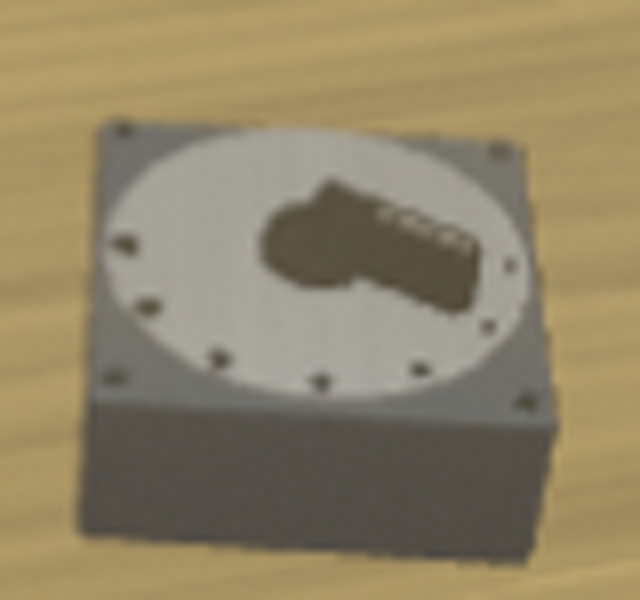

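View pics/s0b.png

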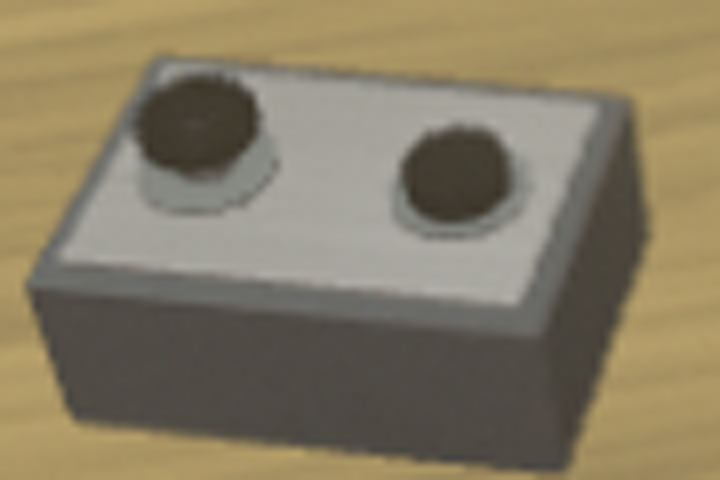

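The pointer stands at the second dot, which it hides in the top view. The start button is the left one in the top view, at crop (210,199), and the stop button is the domed one on the right. Next I'll compute poses.

```bash
python3 - <<'E'
from h import *
from scipy.optimize import least_squares
f=lambda c,o:((c[0]+.5)/8-.5+o[0],(c[1]+.5)/8-.5+o[1])
P=lambda n,c,o,z:px2w(n,*f(c,o),z)
T=(170,155);S=(275,165)
top=[(1,130,251),(3,252,145),(4,335,149),(5,402,193),(6,440,265),(7,435,348)]
sc=[(1,511,265),(2,488,327),(3,420,370),(4,320,383),(5,220,360),(6,148,307),(7,124,243)]
for n,l,o in(('top',top,T),('scene',sc,S)):
    pts=[(i,P(n,(a,b),o,.072)) for i,a,b in l]
    def r(x):
        return np.concatenate([p[:2]-x[:2]-x[3]*np.array([np.cos(x[2]+(4-i)*np.pi/6),np.sin(x[2]+(4-i)*np.pi/6)]) for i,p in pts])
    s=least_squares(r,[.5,.1,0,.068]);print(n,s.x,np.degrees(s.x[2]),np.abs(s.fun).max())
print('tip',P('top',(180,183),T,.102))
print('start top',P('top',(210,199),(295,165),.086),'scene',P('scene',(457,172),(120,195),.086))
print('stop top',P('top',(421,267),(295,165),.098),'scene',P('scene',(197,122),(120,195),.098))
for n,cs,o in(('top',[(163,52),(548,186),(465,432),(62,303)],(295,165)),('scene',[(155,60),(630,97),(545,330),(35,285)],(120,195))):
    q=[P(n,c,o,.07)[:2] for c in cs]; print(n,np.round(q,4),np.mean(q,0),[np.linalg.norm(q[i]-q[i-1]) for i in range(4)])
from scipy.spatial.transform import Rotation as R
s=ctrl.get_state();print(R.from_rotvec(s['tool_rot']).as_matrix().round(3),s['time'])
for n,u,v,z in(('bottle top',260,166,.14),('offcut',261,203,.03),('tape',265,247,.02),('brush',316,160,.02),('bottle2',260,176,.0)):print(n,px2w('top',u,v,z))
E
```

```text
top [ 0.57536984  0.18192223 -0.31697923  0.06828316] -18.161572210637612 0.0005528241964621039
scene [ 0.57183678  0.18216862 -0.32095195  0.06894528] -18.389192301255193 0.0007558115338256871
tip [0.61901731 0.22092026 0.102     ]
start top [ 0.57801482 -0.20764245  0.086     ] scene [ 0.58245551 -0.20823721  0.086     ]
stop top [ 0.54642416 -0.29136246  0.098     ] scene [ 0.55112706 -0.29219854  0.098     ]
top [[ 0.6451 -0.192 ]
 [ 0.5856 -0.3516]
 [ 0.4818 -0.3119]
 [ 0.5372 -0.1465]] [ 0.56244868 -0.25051324] [np.float64(0.11712323867145898), np.float64(0.17030838849214583), np.float64(0.11122644335426035), np.float64(0.1744713291841689)]
scene [[ 0.4792 -0.3133]
 [ 0.5386 -0.1473]
 [ 0.6469 -0.1861]
 [ 0.5887 -0.3508]] [ 0.56332865 -0.24938859] [np.float64(0.11569365825387809), np.float64(0.17626266127118775), np.float64(0.11500642435628479), np.float64(0.174742658437752)]
[[-0.001  0.413 -0.911]
 [ 0.002 -0.911 -0.413]
 [-1.    -0.002  0.   ]] 0.1
bottle top [ 0.64640629 -0.00594461  0.14      ]
offcut [ 0.5430943 -0.0075495  0.03     ]
tape [ 0.39262326 -0.02015958  0.02      ]
brush [ 0.69773479 -0.20323443  0.02      ]
bottle2 [ 0.64600798 -0.00433844  0.        ]
```

```bash
python3 -m jog '[{"rot":[0,0,0],"travel":[0,-0.08,-0.13],"jaw":1},{"rot":[0,0,0],"travel":[0,-0.08,-0.13],"jaw":1},{"rot":[0,0,0],"travel":[0,-0.08,-0.13],"jaw":1},{"rot":[0,0,0],"travel":[0,-0.08,-0.13],"jaw":1},{"rot":[0,0,0],"travel":[0,-0.08,-0.13],"jaw":1},{"rot":[0,0,0],"travel":[0,-0.08,-0.13],"jaw":1},{"rot":[0,0,0],"travel":[0,-0.08,-0.13],"jaw":1},{"rot":[0,0,0],"travel":[0,-0.08,-0.13],"jaw":1}]' 20
```

```text
time: 0.9
position: [0.4738, -0.2865, 0.1938]
tool_rot: [1.986, 0.429, -1.987]
ft_force: [0.3, 0.0, 0.3]
grip_width: 0.355
```

```bash
python3 -m jog '[{"rot":[0,0,0],"travel":[0,-0.12,-0.09],"jaw":1},{"rot":[0,0,0],"travel":[0,-0.12,-0.09],"jaw":1},{"rot":[0,0,0],"travel":[0,-0.12,-0.09],"jaw":1},{"rot":[0,0,0],"travel":[0,-0.12,-0.09],"jaw":1},{"rot":[0,0,0],"travel":[0,-0.12,-0.09],"jaw":1},{"rot":[0,0,0],"travel":[0,-0.12,-0.09],"jaw":1},{"rot":[0,0,0],"travel":[0,-0.12,-0.09],"jaw":1},{"rot":[0,0,0],"travel":[0,-0.12,-0.09],"jaw":1}]'
python3 -m jog '[{"rot":[0,0,0],"travel":[0,-0.12,-0.09],"jaw":1},{"rot":[0,0,0],"travel":[0,-0.12,-0.09],"jaw":1},{"rot":[0,0,0],"travel":[0,-0.12,-0.09],"jaw":1},{"rot":[0,0,0],"travel":[0,-0.11,-0.08],"jaw":1},{"rot":[-1,0,0],"travel":[0,0,0],"jaw":1},{"rot":[-1,0,0],"travel":[0,0,0],"jaw":1},{"rot":[-1,0,0],"travel":[0,0,0],"jaw":1},{"rot":[-1,0,0],"travel":[0,0,0],"jaw":1}]'
python3 -m jog '[{"rot":[-1,0,0],"travel":[0,0,0],"jaw":1},{"rot":[-1,0,0],"travel":[0,0,0],"jaw":1},{"rot":[-1,0,0],"travel":[0,0,0],"jaw":1},{"rot":[-1,0,0],"travel":[0,0,0],"jaw":1},{"rot":[-1,0,0],"travel":[0,0,0],"jaw":1},{"rot":[-1,0,0],"travel":[0,0,0],"jaw":1},{"rot":[-1,0,0],"travel":[0,0,0],"jaw":1},{"rot":[-1,0,0],"travel":[0,0,0],"jaw":1}]'
python3 -m jog '[{"rot":[-1,0,0],"travel":[0,0,0],"jaw":1},{"rot":[-1,0,0],"travel":[0,0,0],"jaw":1},{"rot":[-1,0,0],"travel":[0,0,0],"jaw":1},{"rot":[-1,0,0],"travel":[0,0,0],"jaw":1},{"rot":[-1,0,0],"travel":[0,0,0],"jaw":1},{"rot":[-1,0,0],"travel":[0,0,0],"jaw":1},{"rot":[-1,0,0],"travel":[0,0,0],"jaw":1},{"rot":[-1,0,0],"travel":[0,0,0],"jaw":1}]'
python3 - <<'E'
from h import *
from scipy.spatial.transform import Rotation as R
s=ctrl.get_state();print(R.from_rotvec(s['tool_rot']).as_matrix().round(3),s['time'],s['position'],s['joint_positions'])
snap('scene','pics/s1.png');snap('top','pics/t1.png')
crop('pics/s1.png','pics/s1a.png',250,110,370,240,5)
E
```

```text
time: 1.7
position: [0.5509, 0.0648, 0.1938]
tool_rot: [1.986, 0.429, -1.987]
ft_force: [1.8, 0.1, -0.0]
grip_width: 0.002
time: 2.5
position: [0.5881, 0.235, 0.1933]
tool_rot: [1.763, 0.724, -1.766]
ft_force: [0.0, -0.6, -0.5]
grip_width: 0.005
time: 3.3
position: [0.5882, 0.2347, 0.1934]
tool_rot: [1.277, 1.163, -1.279]
ft_force: [-0.8, 0.6, -0.3]
grip_width: 0.006
time: 4.1
position: [0.5882, 0.2347, 0.1935]
tool_rot: [0.753, 1.437, -0.755]
ft_force: [0.7, 0.4, -0.2]
grip_width: 0.006
[[-0.001  0.823  0.568]
 [-0.     0.568 -0.823]
 [-1.    -0.001 -0.   ]] 4.1 [0.58818119 0.23474858 0.19345882] [ 0.30872632  0.44883671 -0.98134302  1.46973299  0.3731612   1.42214362
 -0.07801456]
```

View pics/s1a.png

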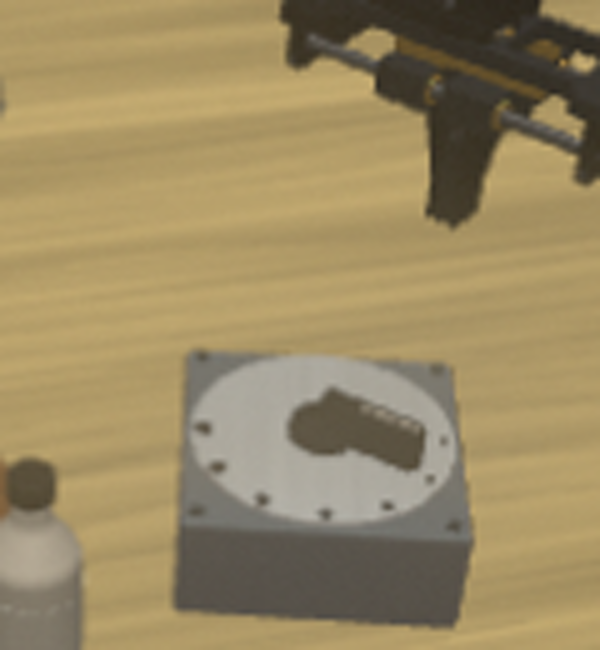

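View pics/t1.png

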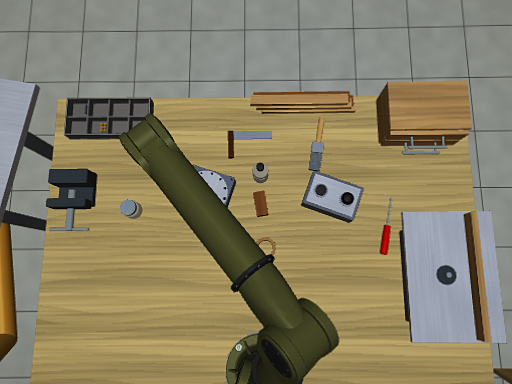

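```bash
python3 - <<'E'
from h import *
print(w2px('scene',ctrl.get_state()['position']))
E
python3 -m jog '[{"rot":[-0.7,0,0],"travel":[0.1,0,0],"jaw":1},{"rot":[-0.7,0,0],"travel":[0.1,0,0],"jaw":1},{"rot":[0,0,0],"travel":[0.08,0,0],"jaw":1},{"rot":[0,0,0],"travel":[0.05,0,0],"jaw":1},{"rot":[0,0,0],"travel":[0.03,0,0],"jaw":1},{"rot":[0,0,0],"travel":[0,0,0],"jaw":1}]'
python3 - <<'E'
from h import *
snap('scene','pics/s2.png')
crop('pics/s2.png','pics/s2a.png',250,110,370,240,5)
E
```

```text
(np.float64(338.97103830738007), np.float64(162.07692663918365))
time: 4.8
position: [0.588, 0.2348, 0.0852]
tool_rot: [0.662, 1.468, -0.664]
ft_force: [-0.1, -0.3, 0.1]
grip_width: 0.002
```

View pics/s2a.png

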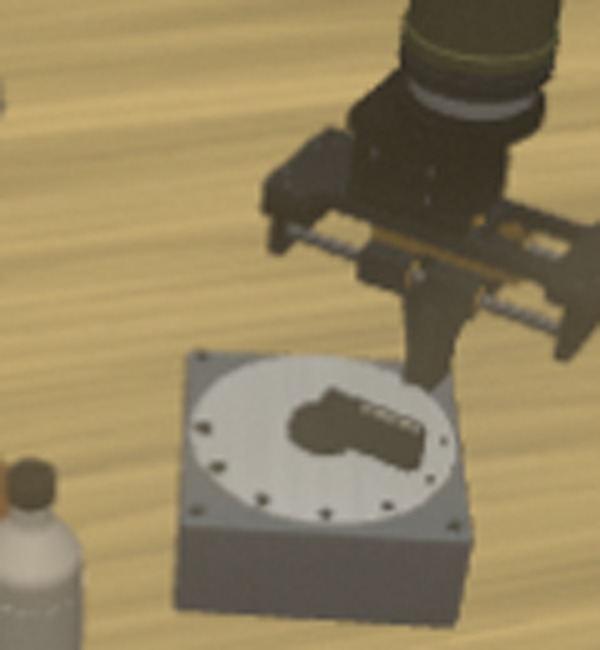

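```bash
python3 - <<'E'
from h import *
p=ctrl.get_state()['position']
print(w2px('scene',p), w2px('scene',p+[0,0,.02]), w2px('scene',p+[0,.02,0]), w2px('scene',p+[.02,0,0]))
crop('pics/s2.png','pics/s2b.png',310,160,360,205,14)
E
```

```text
(np.float64(334.1967485499973), np.float64(193.43773268954328)) (np.float64(335.0890284540927), np.float64(187.8976799056349)) (np.float64(340.75666227622264), np.float64(192.42723322110336)) (np.float64(336.892594217338), np.float64(197.8126937743465))
```

View pics/s2b.png

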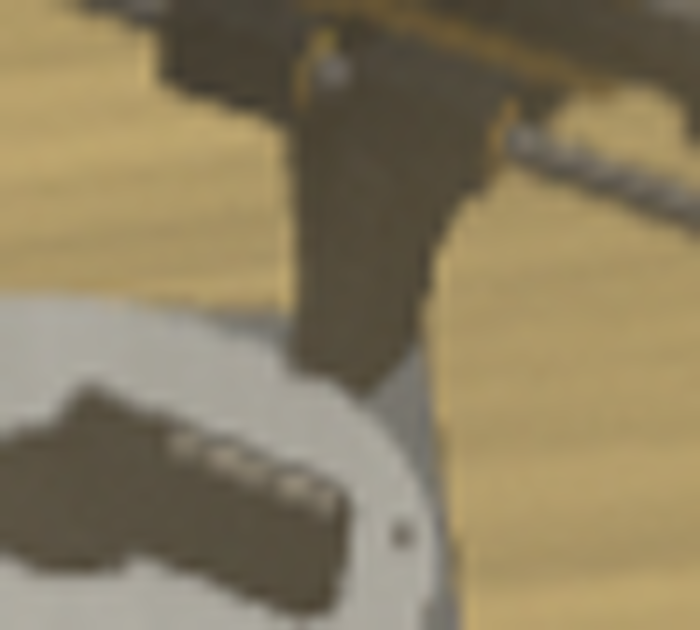

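```bash
python3 -m jog '[{"rot":[0,0,0],"travel":[0.015,0,0],"jaw":1},{"rot":[0,0,0],"travel":[0.01,0,0],"jaw":1},{"rot":[0,0,0],"travel":[0,0,0],"jaw":1}]'
python3 - <<'E'
from h import *
print(ctrl.get_state()['ft_force'],ctrl.get_state()['tool_rot'])
p=ctrl.get_state()['position']
from scipy.spatial.transform import Rotation as R
M=R.from_rotvec(ctrl.get_state()['tool_rot']).as_matrix()
im=snap('scene','pics/s3.png')
for a in (-.015,.015):
  for b in(-.0095,.0095):
    for h in (0,-.05):
      u,v=w2px('scene',p+M@[h,a,b]); print(a,b,h,u,v)
      x,y=(u-300+.5)*10,(v-150+.5)*10
crop('pics/s3.png','pics/s3a.png',300,150,360,205,10)
im=cv2.imread('pics/s3a.png')
for a in (-.015,.015):
  for b in(-.0095,.0095):
    P=[tuple(int((c-o+.5)*10) for c,o in zip(w2px('scene',p+M@[h,a,b]),(300,150))) for h in(0,-.04)]
    cv2.line(im,P[0],P[1],(0,0,255),1)
cv2.imwrite('pics/s3a.png',im)
E
```

```text
time: 5.15
position: [0.5885, 0.235, 0.0786]
tool_rot: [0.663, 1.467, -0.663]
ft_force: [-0.1, -0.3, 0.5]
grip_width: 0.009
[-0.06352875 -0.27360823  0.47361182] [ 0.66254498  1.46701428 -0.66273022]
-0.015 -0.0095 0 330.571243216565 191.9168933494201
-0.015 -0.0095 -0.05 332.69000334757 178.0015070990962
-0.015 0.0095 0 327.52030906739066 195.31247401047526
-0.015 0.0095 -0.05 329.5764822935665 181.33656874644416
0.015 -0.0095 0 340.00959242085247 195.72981239252348
0.015 -0.0095 -0.05 342.44663054350724 181.75341082425038
0.015 0.0095 0 337.0310453629204 199.21167004445843
0.015 0.0095 -0.05 339.41152935746857 185.1759863674801
```

View pics/s3a.png

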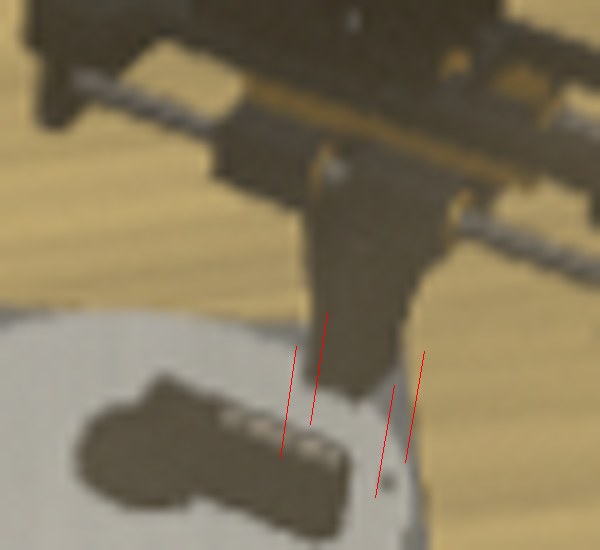

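```bash
python3 - <<'E'
from h import *
from scipy.spatial.transform import Rotation as R
p=np.array([0.26821299,-0.591487,0.19305628]);M=R.from_rotvec([1.98638573,0.43124629,-1.98740433]).as_matrix()
for n,f,o,b,s in(('top','t0',(430,250),(512,330),8),('scene','s0',(0,70),(80,150),8)):
    crop(f'pics/{f}.png','pics/x.png',*o,*b,s);im=cv2.imread('pics/x.png')
    for a in(-.058,-.0435,.0435,.058):
      for z in(-.0095,.0095):
        P=[tuple(int((c-q+.5)*s) for c,q in zip(w2px(n,p+M@[h,a,z]),o)) for h in(0,-.05)]
        cv2.line(im,P[0],P[1],(0,0,255),1);cv2.circle(im,P[0],3,(0,255,0),-1)
    cv2.imwrite(f'pics/g_{n}.png',im)
E
```

```text
(no output)
```

View pics/g_top.png

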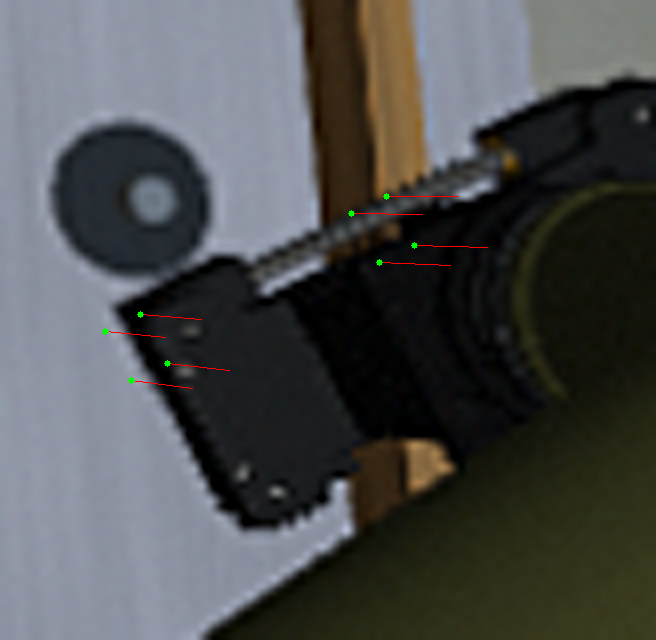

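View pics/g_scene.png

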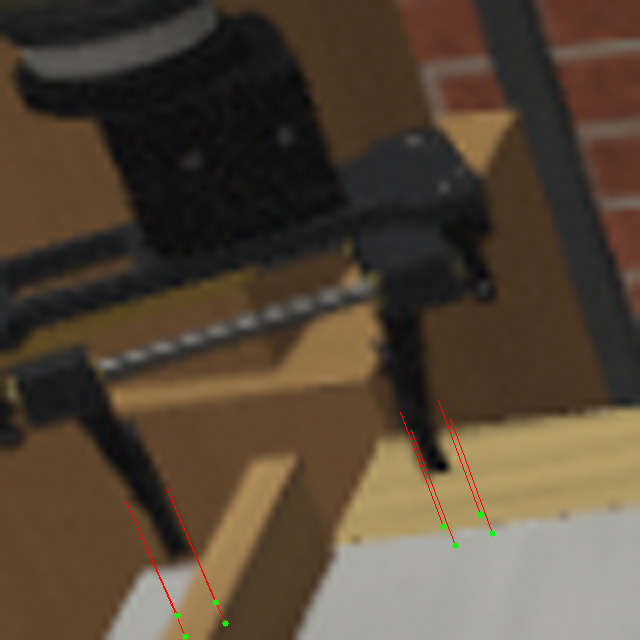

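```bash
python3 -m jog '[{"rot":[0,0,0],"travel":[0.01,0,0],"jaw":1},{"rot":[0,0,0],"travel":[0.007,0,0],"jaw":1},{"rot":[0,0,0],"travel":[0,0,0],"jaw":1}]'; python3 -m jog '[{"rot":[0,0,0],"travel":[0.007,0,0],"jaw":1},{"rot":[0,0,0],"travel":[0,0,0],"jaw":1}]'
```

```text
time: 5.5
position: [0.5882, 0.2348, 0.073]
tool_rot: [0.662, 1.468, -0.663]
ft_force: [-0.0, -0.4, -0.1]
grip_width: 0.004
time: 5.7
position: [0.5883, 0.2349, 0.071]
tool_rot: [0.662, 1.468, -0.663]
ft_force: [0.3, -0.7, -0.5]
grip_width: 0.008
```

```bash
python3 -m jog '[{"rot":[0,0,0],"travel":[0.01,0,0],"jaw":1},{"rot":[0,0,0],"travel":[0,0,0],"jaw":1}]'; python3 -m jog '[{"rot":[0,0,0],"travel":[0.01,0,0],"jaw":1},{"rot":[0,0,0],"travel":[0,0,0],"jaw":1}]'
```

```text
time: 5.9
position: [0.5882, 0.2348, 0.0679]
tool_rot: [0.662, 1.468, -0.663]
ft_force: [0.4, -0.7, -0.5]
grip_width: 0.007
time: 6.1
position: [0.5882, 0.2349, 0.0648]
tool_rot: [0.662, 1.468, -0.663]
ft_force: [-0.5, -0.1, -1.2]
grip_width: 0.008
```

```bash
python3 -m jog '[{"rot":[0,0,0],"travel":[0.01,0,0],"jaw":1},{"rot":[0,0,0],"travel":[0,0,0],"jaw":1}]'; python3 -m jog '[{"rot":[0,0,0],"travel":[0.01,0,0],"jaw":1},{"rot":[0,0,0],"travel":[0,0,0],"jaw":1}]'
python3 - <<'E'
from h import *
im=snap('scene','pics/s4.png');snap('top','pics/t4.png')
crop('pics/s4.png','pics/s4a.png',300,150,360,205,10)
E
```

```text
time: 6.3
position: [0.5882, 0.2348, 0.0618]
tool_rot: [0.662, 1.468, -0.663]
ft_force: [-0.5, -0.3, -0.7]
grip_width: 0.003
time: 6.5
position: [0.5882, 0.2348, 0.0589]
tool_rot: [0.662, 1.468, -0.663]
ft_force: [-0.2, 0.5, -0.1]
grip_width: 0.004
```

View pics/s4a.png

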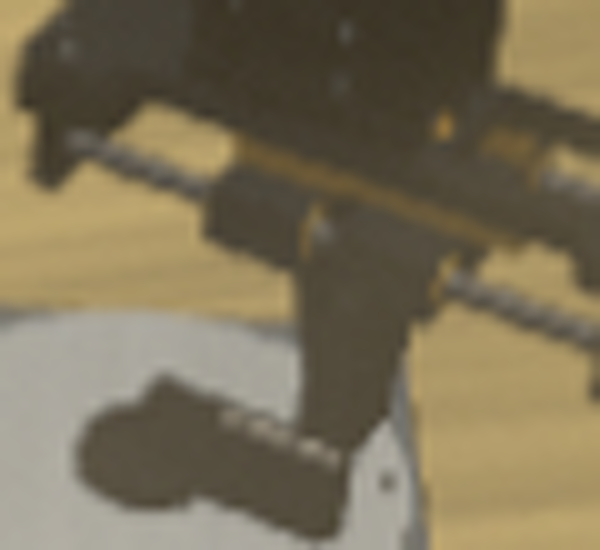

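View pics/t4.png

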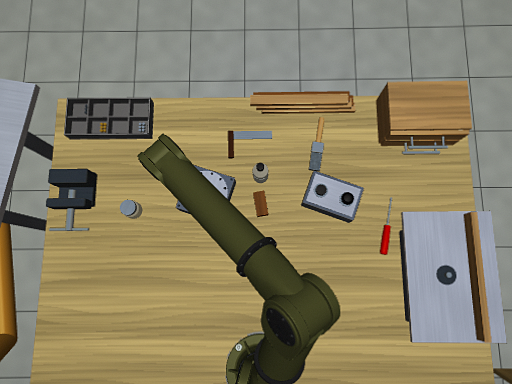

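```bash
cat > st.py <<'E'
from h import *
from scipy.spatial.transform import Rotation as R
A=np.array([.5740,.182])
s=ctrl.get_state();M=R.from_rotvec(s['tool_rot']).as_matrix();d=s['position'][:2]-A
za=np.degrees(np.arctan2(M[1,2],M[0,2]))
print('t',s['time'],'pos',s['position'].round(4),'z-ang',za.round(2),'radial',(d@M[:2,1]).round(4),'d',(-d@M[:2,2]).round(4),'F tool z',(s['ft_force']@M[:,2]).round(2),'Fz',s['ft_force'][2].round(2),'implied ptr',round(za+90,1))
E
python3 -m jog '[{"rot":[0,0,0],"travel":[0.012,0,0.01],"jaw":1},{"rot":[0,0,0],"travel":[0,0,0.015],"jaw":1},{"rot":[0,0,0],"travel":[0,0,0.008],"jaw":1},{"rot":[0,0,0],"travel":[0,0,0],"jaw":1}]'; python3 st.py
```

```text
time: 7.0
position: [0.5956, 0.2268, 0.0557]
tool_rot: [0.663, 1.467, -0.664]
ft_force: [-1.0, 0.2, -0.5]
grip_width: 0.006
t 7.0 pos [0.5956 0.2268 0.0557] z-ang -48.67 radial 0.0458 d 0.0194 F tool z -0.79 Fz -0.51 implied ptr 41.3
```

```bash
python3 -m jog '[{"rot":[0,0,0],"travel":[0,0,0.01],"jaw":1},{"rot":[0.5,0,0],"travel":[0,0.0023,0.0067],"jaw":1},{"rot":[0.5,0,0],"travel":[0,0.0023,0.0067],"jaw":1}]'; python3 st.py; python3 -m jog '[{"rot":[0.5,0,0],"travel":[0,0.0023,0.0067],"jaw":1},{"rot":[0.5,0,0],"travel":[0,0.0023,0.0067],"jaw":1}]'; python3 st.py
python3 - <<'E'
from h import *
im=snap('scene','pics/s5.png')
crop('pics/s5.png','pics/s5a.png',300,150,360,205,10)
E
```

```text
time: 7.3
position: [0.5993, 0.2249, 0.0558]
tool_rot: [0.731, 1.447, -0.73]
ft_force: [-2.6, 2.6, 0.6]
grip_width: 0.004
t 7.3 pos [0.5993 0.2249 0.0558] z-ang -53.62 radial 0.0458 d 0.0195 F tool z -3.6 Fz 0.62 implied ptr 36.4
time: 7.5
position: [0.6031, 0.2224, 0.0558]
tool_rot: [0.798, 1.422, -0.796]
ft_force: [-2.1, 1.7, -0.2]
grip_width: 0.009
t 7.5 pos [0.6031 0.2224 0.0558] z-ang -58.61 radial 0.0459 d 0.0194 F tool z -2.56 Fz -0.23 implied ptr 31.4
```

View pics/s5a.png

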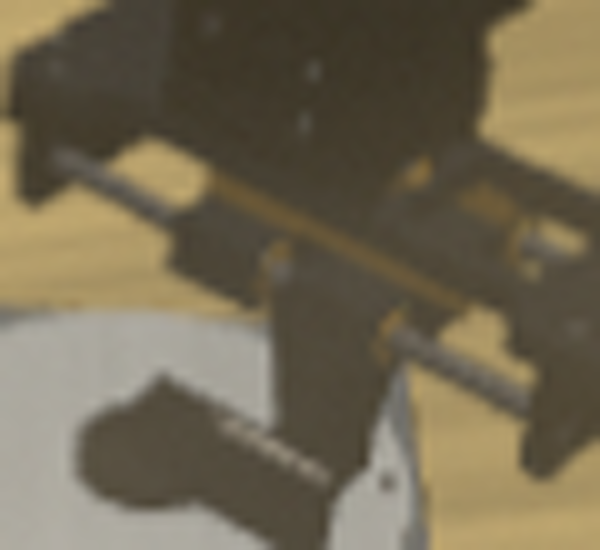

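```bash
R='x'; python3 -m jog '[{"rot":[0.5,0,0],"travel":[0,0.0023,0.0068],"jaw":1},{"rot":[0.5,0,0],"travel":[0,0.0023,0.0068],"jaw":1}]'; python3 st.py; python3 -m jog '[{"rot":[0.5,0,0],"travel":[0,0.0023,0.0068],"jaw":1},{"rot":[0.5,0,0],"travel":[0,0.0023,0.0068],"jaw":1}]'; python3 st.py
python3 -m jog '[{"rot":[0.5,0,0],"travel":[0,0.0023,0.0068],"jaw":1},{"rot":[0.5,0,0],"travel":[0,0.0023,0.0068],"jaw":1}]'; python3 st.py
```

```text
time: 7.75
position: [0.6072, 0.2188, 0.0558]
tool_rot: [0.864, 1.393, -0.863]
ft_force: [0.1, 1.2, -0.2]
grip_width: 0.006
t 7.75 pos [0.6072 0.2188 0.0558] z-ang -63.6 radial 0.0461 d 0.0182 F tool z -1.04 Fz -0.15 implied ptr 26.4
time: 7.95
position: [0.6105, 0.2147, 0.0558]
tool_rot: [0.93, 1.362, -0.93]
ft_force: [-0.7, -0.2, -0.9]
grip_width: 0.004
t 7.95 pos [0.6105 0.2147 0.0558] z-ang -68.65 radial 0.0459 d 0.0171 F tool z -0.05 Fz -0.91 implied ptr 21.4
time: 8.15
position: [0.6132, 0.2111, 0.0558]
tool_rot: [0.996, 1.33, -0.997]
ft_force: [0.6, -0.2, -0.1]
grip_width: 0.002
t 8.15 pos [0.6132 0.2111 0.0558] z-ang -73.66 radial 0.0458 d 0.0169 F tool z 0.35 Fz -0.11 implied ptr 16.3
```

```bash
python3 -m jog '[{"rot":[0.5,0,0],"travel":[0,0.0023,0.0068],"jaw":1},{"rot":[0.5,0,0],"travel":[0,0.0023,0.0068],"jaw":1},{"rot":[0.5,0,0],"travel":[0,0.0023,0.0068],"jaw":1},{"rot":[0.5,0,0],"travel":[0,0.0023,0.0068],"jaw":1}]'; python3 st.py; python3 -m jog '[{"rot":[0.5,0,0],"travel":[0,0.0023,0.0068],"jaw":1},{"rot":[0.5,0,0],"travel":[0,0.0023,0.0068],"jaw":1}]'; python3 st.py
python3 -m jog '[{"rot":[0.5,0,0],"travel":[0,0.0023,0.0068],"jaw":1},{"rot":[0.5,0,0],"travel":[0,0.0023,0.0068],"jaw":1}]'; python3 st.py
python3 -m jog '[{"rot":[0.5,0,0],"travel":[0,0.0023,0.0068],"jaw":1},{"rot":[0,0,0],"travel":[0,0,0],"jaw":1}]'; python3 st.py
python3 - <<'E'
from h import *
im=snap('scene','pics/s6.png')
crop('pics/s6.png','pics/s6a.png',270,150,360,230,8)
E
```

```text
time: 8.55
position: [0.617, 0.2062, 0.0558]
tool_rot: [1.128, 1.262, -1.125]
ft_force: [-0.2, 3.9, -0.6]
grip_width: 0.004
t 8.55 pos [0.617  0.2062 0.0558] z-ang -83.57 radial 0.0454 d 0.0192 F tool z -3.94 Fz -0.63 implied ptr 6.4
time: 8.75
position: [0.6191, 0.2016, 0.0558]
tool_rot: [1.193, 1.222, -1.19]
ft_force: [0.4, 2.5, 0.4]
grip_width: 0.004
t 8.75 pos [0.6191 0.2016 0.0558] z-ang -88.59 radial 0.0455 d 0.0185 F tool z -2.47 Fz 0.43 implied ptr 1.4
time: 8.95
position: [0.6206, 0.1969, 0.0558]
tool_rot: [1.257, 1.179, -1.255]
ft_force: [0.4, 1.0, -0.4]
grip_width: 0.004
t 8.95 pos [0.6206 0.1969 0.0558] z-ang -93.61 radial 0.0456 d 0.0178 F tool z -0.98 Fz -0.39 implied ptr -3.6
time: 9.15
position: [0.6214, 0.1933, 0.0558]
tool_rot: [1.287, 1.156, -1.287]
ft_force: [0.1, -1.1, 0.3]
grip_width: 0.005
t 9.15 pos [0.6214 0.1933 0.0558] z-ang -96.1 radial 0.046 d 0.0163 F tool z 1.07 Fz 0.27 implied ptr -6.1
```

View pics/s6a.png

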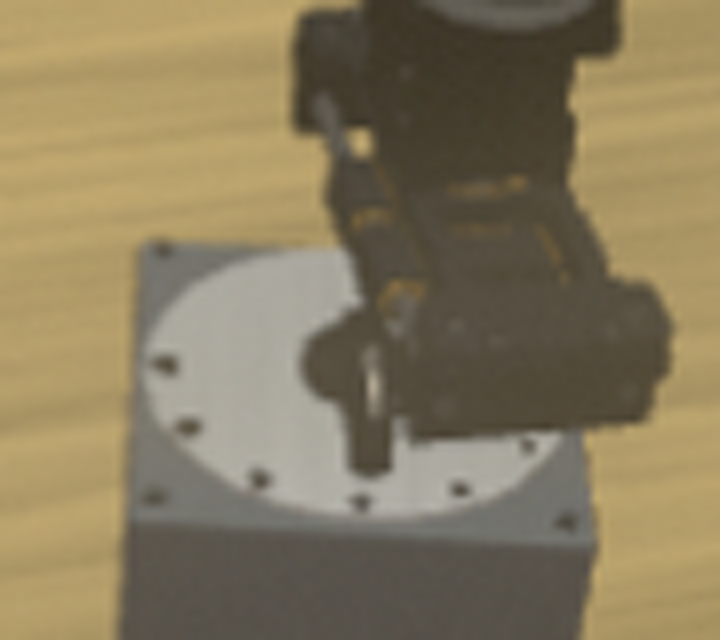

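```bash
python3 -m jog '[{"rot":[0.5,0,0],"travel":[0,0.0023,0.0068],"jaw":1},{"rot":[0.5,0,0],"travel":[0,0.0023,0.0068],"jaw":1},{"rot":[0.5,0,0],"travel":[0,0.0023,0.0068],"jaw":1},{"rot":[0.5,0,0],"travel":[0,0.0023,0.0068],"jaw":1},{"rot":[0.5,0,0],"travel":[0,0.0023,0.0068],"jaw":1},{"rot":[0.5,0,0],"travel":[0,0.0023,0.0068],"jaw":1},{"rot":[0.5,0,0],"travel":[0,0.0023,0.0068],"jaw":1},{"rot":[0.5,0,0],"travel":[0,0.0023,0.0068],"jaw":1}]'; python3 st.py; python3 -m jog '[{"rot":[0.5,0,0],"travel":[0,0.0023,0.0068],"jaw":1},{"rot":[0.5,0,0],"travel":[0,0.0023,0.0068],"jaw":1}]'; python3 st.py
python3 -m jog '[{"rot":[0.5,0,0],"travel":[0,0.0023,0.0068],"jaw":1},{"rot":[0,0,0],"travel":[0,0,0],"jaw":1}]'; python3 st.py
python3 - <<'E'
from h import *
im=snap('scene','pics/s7.png')
crop('pics/s7.png','pics/s7a.png',270,150,360,230,8)
E
```

```text
time: 10.0
position: [0.6227, 0.179, 0.0558]
tool_rot: [1.539, 0.961, -1.533]
ft_force: [0.8, 3.1, -1.7]
grip_width: -0.0
t 10.0 pos [0.6227 0.179  0.0558] z-ang -116.04 radial 0.0451 d 0.0187 F tool z -3.18 Fz -1.72 implied ptr -26.0
time: 10.2
position: [0.6219, 0.1738, 0.0558]
tool_rot: [1.598, 0.903, -1.595]
ft_force: [0.7, 1.3, -0.2]
grip_width: 0.003
t 10.2 pos [0.6219 0.1738 0.0558] z-ang -121.07 radial 0.0452 d 0.0177 F tool z -1.48 Fz -0.21 implied ptr -31.1
time: 10.4
position: [0.6212, 0.1702, 0.0558]
tool_rot: [1.626, 0.872, -1.626]
ft_force: [0.6, -0.2, 0.2]
grip_width: 0.009
t 10.4 pos [0.6212 0.1702 0.0558] z-ang -123.55 radial 0.0458 d 0.0162 F tool z -0.19 Fz 0.15 implied ptr -33.5
```

View pics/s7a.png

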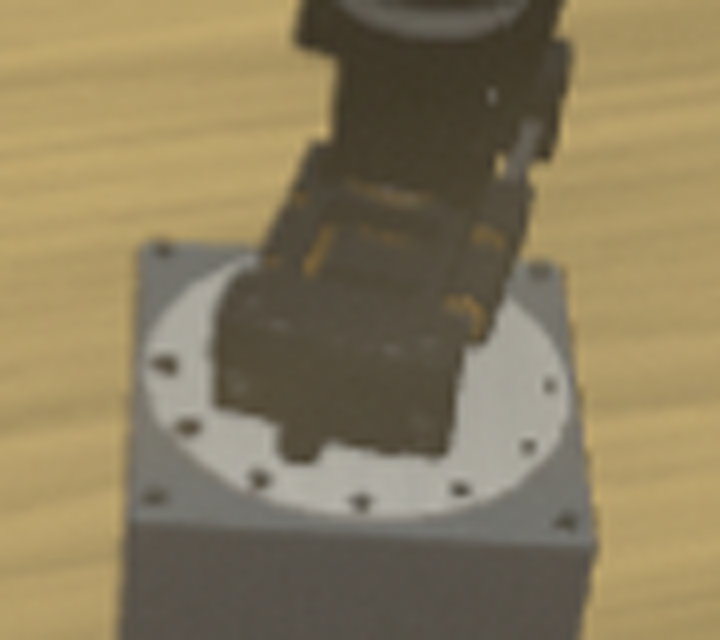

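```bash
python3 -m jog '[{"rot":[0,0,0],"travel":[0,0,-0.03],"jaw":1},{"rot":[0,0,0],"travel":[0,0,-0.05],"jaw":1},{"rot":[0,0,0],"travel":[-0.12,0,0],"jaw":1},{"rot":[0,0,0],"travel":[-0.15,0,0],"jaw":1},{"rot":[0,0,0],"travel":[-0.1,0,0],"jaw":1},{"rot":[0,0,0],"travel":[-0.05,0,0],"jaw":1}]'; python3 st.py
python3 - <<'E'
from h import *
im=snap('scene','pics/s8.png')
crop('pics/s8.png','pics/s8a.png',270,130,360,240,7)
print(ctrl.get_state()['joint_positions'])
E
```

```text
time: 11.05
position: [0.636, 0.1922, 0.1854]
tool_rot: [1.63, 0.873, -1.621]
ft_force: [0.1, 0.9, -1.3]
grip_width: 0.009
t 11.05 pos [0.636  0.1922 0.1854] z-ang -123.52 radial 0.0461 d 0.0427 F tool z -0.8 Fz -1.32 implied ptr -33.5
[ 0.17784888  0.43259608 -0.69550871  1.40860523  0.27751981  1.39260234
 -1.10461173]
```

View pics/s8a.png

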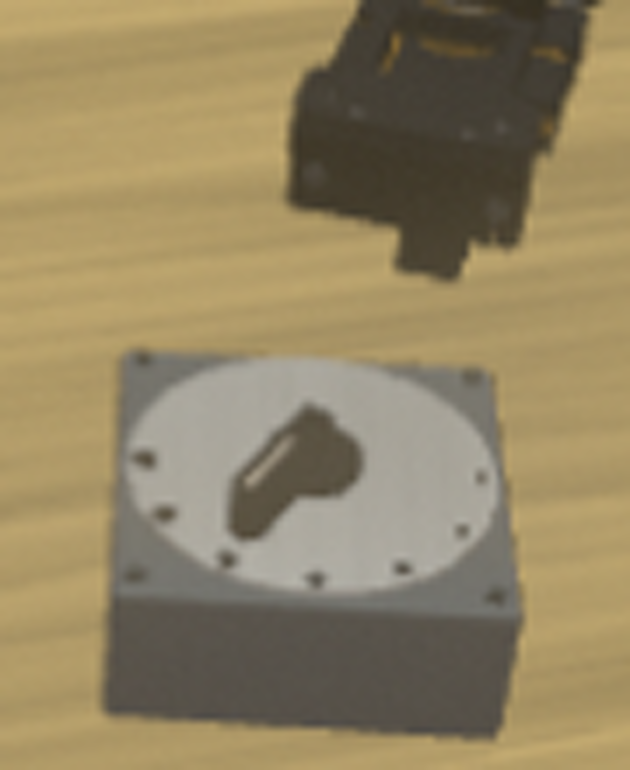

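```bash
python3 -m jog '[{"rot":[0,0,0],"travel":[0,0.058,0.12],"jaw":1},{"rot":[0,0,0],"travel":[0,0.058,0.12],"jaw":1},{"rot":[0,0,0],"travel":[0,0.058,0.12],"jaw":1},{"rot":[0,0,0],"travel":[0,0.058,0.12],"jaw":1},{"rot":[0,0,0],"travel":[0,0.058,0.12],"jaw":1},{"rot":[0,0,0],"travel":[0,0.058,0.12],"jaw":1},{"rot":[0,0,0],"travel":[0,0.058,0.12],"jaw":1},{"rot":[0,0,0],"travel":[0,0.058,0.12],"jaw":1}]'
python3 -m jog '[{"rot":[0,0,0],"travel":[0,0.058,0.12],"jaw":1},{"rot":[0,0,0],"travel":[0,0.058,0.12],"jaw":1},{"rot":[0,0,0],"travel":[0,0,0.01],"jaw":1},{"rot":[0,0,0],"travel":[0,0,0],"jaw":1}]'
python3 st.py
python3 - <<'E'
from h import *
im=snap('scene','pics/s9.png')
snap('top','pics/t9.png')
crop('pics/s9.png','pics/s9a.png',110,150,230,260,6)
print(w2px('scene',ctrl.get_state()['position']))
E
```

```text
time: 11.9
position: [0.5897, -0.128, 0.1798]
tool_rot: [1.625, 0.874, -1.629]
ft_force: [-0.2, -0.9, 0.4]
grip_width: 0.009
time: 12.3
position: [0.5772, -0.2097, 0.1797]
tool_rot: [1.628, 0.873, -1.631]
ft_force: [-0.2, 1.1, 0.2]
grip_width: 0.007
t 12.3 pos [ 0.5772 -0.2097  0.1797] z-ang -123.78 radial 0.2204 d -0.3238 F tool z -0.82 Fz 0.15 implied ptr -33.8
(np.float64(171.98925217005882), np.float64(187.14599579326872))
```

View pics/s9a.png

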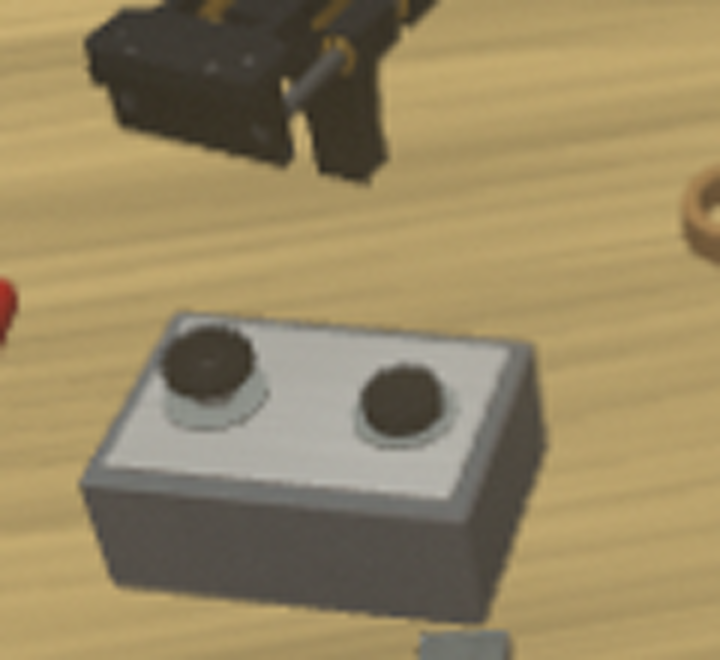

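View pics/t9.png

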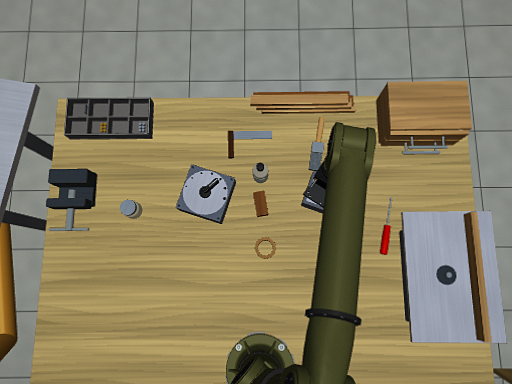

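```bash
python3 -m jog '[{"rot":[0,0,0],"travel":[0.12,0,0],"jaw":1},{"rot":[0,0,0],"travel":[0.12,0,0],"jaw":1},{"rot":[0,0,0],"travel":[0.08,0,0],"jaw":1},{"rot":[0,0,0],"travel":[0.02,0,0],"jaw":1},{"rot":[0,0,0],"travel":[0.01,0,0],"jaw":1},{"rot":[0,0,0],"travel":[0,0,0],"jaw":1}]'; python3 st.py
python3 - <<'E'
from h import *
im=snap('scene','pics/s10.png')
crop('pics/s10.png','pics/s10a.png',110,150,230,260,6)
E
```

```text
time: 13.0
position: [0.5795, -0.2074, 0.0777]
tool_rot: [1.627, 0.872, -1.624]
ft_force: [0.5, 0.8, 1.2]
grip_width: 0.003
t 13.0 pos [ 0.5795 -0.2074  0.0777] z-ang -123.52 radial 0.2196 d -0.3216 F tool z -0.96 Fz 1.19 implied ptr -33.5
```

View pics/s10a.png

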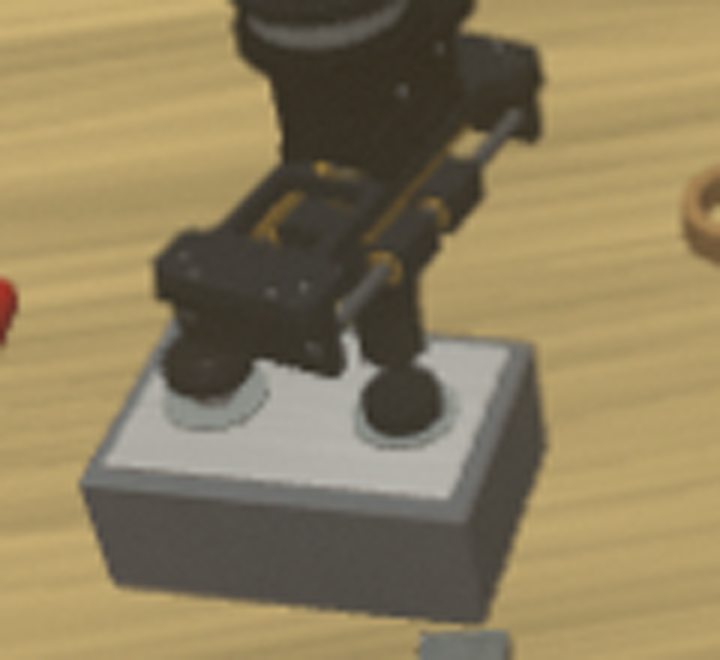

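```bash
python3 -m jog '[{"rot":[0,0,0],"travel":[0.02,0,0],"jaw":1},{"rot":[0,0,0],"travel":[0.02,0,0],"jaw":1},{"rot":[0,0,0],"travel":[0,0,0],"jaw":1}]'; python3 st.py; python3 -m jog '[{"rot":[0,0,0],"travel":[0.01,0,0],"jaw":1},{"rot":[0,0,0],"travel":[0.007,0,0],"jaw":1},{"rot":[0,0,0],"travel":[0,0,0],"jaw":1}]'; python3 st.py
```

```text
time: 13.35
position: [0.5778, -0.2082, 0.064]
tool_rot: [1.626, 0.873, -1.628]
ft_force: [-0.0, -0.1, -0.8]
grip_width: 0.01
t 13.35 pos [ 0.5778 -0.2082  0.064 ] z-ang -123.61 radial 0.2192 d -0.3228 F tool z 0.09 Fz -0.78 implied ptr -33.6
time: 13.65
position: [0.5782, -0.2082, 0.0593]
tool_rot: [1.626, 0.873, -1.627]
ft_force: [-0.2, -0.3, 0.4]
grip_width: 0.007
t 13.65 pos [ 0.5782 -0.2082  0.0593] z-ang -123.61 radial 0.2195 d -0.3226 F tool z 0.37 Fz 0.44 implied ptr -33.6
```

```bash
python3 - <<'E'
from h import *
im=snap('scene','pics/s11.png')
crop('pics/s11.png','pics/s11a.png',150,180,210,230,10)
E
```

```text
(no output)
```

View pics/s11a.png

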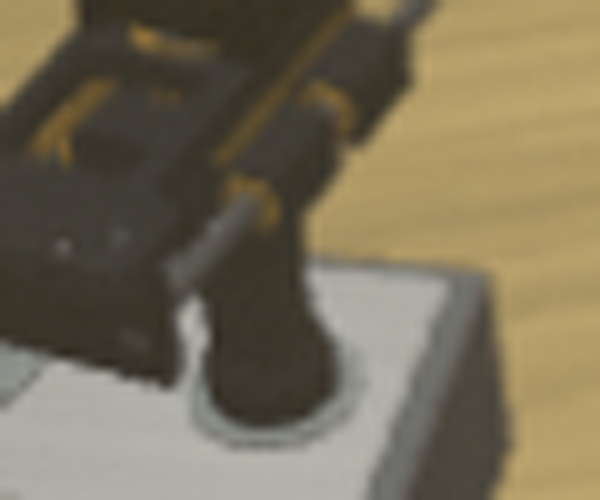

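```bash
python3 -m jog '[{"rot":[0,0,0],"travel":[0.007,0,0],"jaw":1},{"rot":[0,0,0],"travel":[0,0,0],"jaw":1}]'; python3 -m jog '[{"rot":[0,0,0],"travel":[0.007,0,0],"jaw":1},{"rot":[0,0,0],"travel":[0,0,0],"jaw":1}]';python3 -m jog '[{"rot":[0,0,0],"travel":[0.007,0,0],"jaw":1},{"rot":[0,0,0],"travel":[0,0,0],"jaw":1}]'
```

```text
time: 13.9
position: [0.5788, -0.2083, 0.0578]
tool_rot: [1.627, 0.872, -1.626]
ft_force: [0.1, 0.3, 1.5]
grip_width: 0.007
time: 14.1
position: [0.5788, -0.2083, 0.0557]
tool_rot: [1.627, 0.871, -1.626]
ft_force: [0.5, 0.3, 3.4]
grip_width: 0.005
time: 14.3
position: [0.5788, -0.2083, 0.0535]
tool_rot: [1.627, 0.871, -1.626]
ft_force: [-0.0, 0.8, 3.4]
grip_width: 0.004
```

```bash
python3 -m jog '[{"rot":[0,0,0],"travel":[0.005,0,0],"jaw":1},{"rot":[0,0,0],"travel":[0,0,0],"jaw":1}]'; python3 -m jog '[{"rot":[0,0,0],"travel":[0.004,0,0],"jaw":1},{"rot":[0,0,0],"travel":[0,0,0],"jaw":1}]';python3 -m jog '[{"rot":[0,0,0],"travel":[0.003,0,0],"jaw":1},{"rot":[0,0,0],"travel":[0,0,0],"jaw":1}]'
```

```text
time: 14.5
position: [0.5788, -0.2083, 0.0521]
tool_rot: [1.627, 0.872, -1.626]
ft_force: [-1.3, 0.7, 4.3]
grip_width: 0.003
time: 14.7
position: [0.5789, -0.2083, 0.052]
tool_rot: [1.627, 0.871, -1.626]
ft_force: [-2.5, 1.1, 10.5]
grip_width: 0.008
time: 14.9
position: [0.5789, -0.2083, 0.0518]
tool_rot: [1.626, 0.871, -1.626]
ft_force: [-4.1, 0.7, 14.1]
grip_width: 0.003
```

Fully down: the force is 14 N against a hard stop, after about 6 mm of travel. Releasing.

```bash
python3 -m jog '[{"rot":[0,0,0],"travel":[-0.02,0,0],"jaw":1},{"rot":[0,0,0],"travel":[-0.05,0,0],"jaw":1},{"rot":[0,0,0],"travel":[-0.12,0,0],"jaw":1},{"rot":[0,0,0],"travel":[-0.15,0,0],"jaw":1},{"rot":[0,0,0],"travel":[-0.12,0,0],"jaw":1},{"rot":[0,0,0],"travel":[0,0,0],"jaw":1},{"rot":[0,0,0],"travel":[0,0,0],"jaw":1}]'
python3 - <<'E'
from h import *
im=snap('scene','pics/s12.png');snap('top','pics/t12.png')
a=cv2.imread('pics/s12.png');b=cv2.imread('pics/t12.png')[150:270,110:400]
crop('pics/t12.png','pics/t12a.png',170,155,245,230,8)
crop('pics/s12.png','pics/s12a.png',90,150,350,300,3)
E
```

```text
time: 15.6
position: [0.5786, -0.2082, 0.1886]
tool_rot: [1.627, 0.871, -1.626]
ft_force: [-0.7, -0.4, -0.4]
grip_width: 0.006
```

View pics/t12a.png

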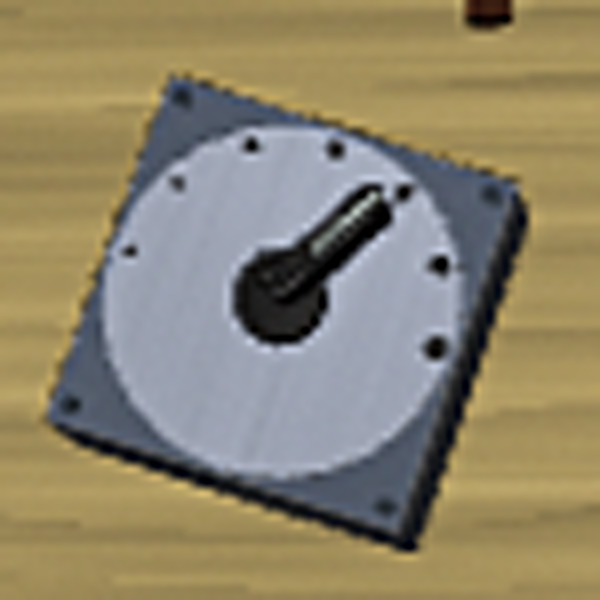

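View pics/s12a.png

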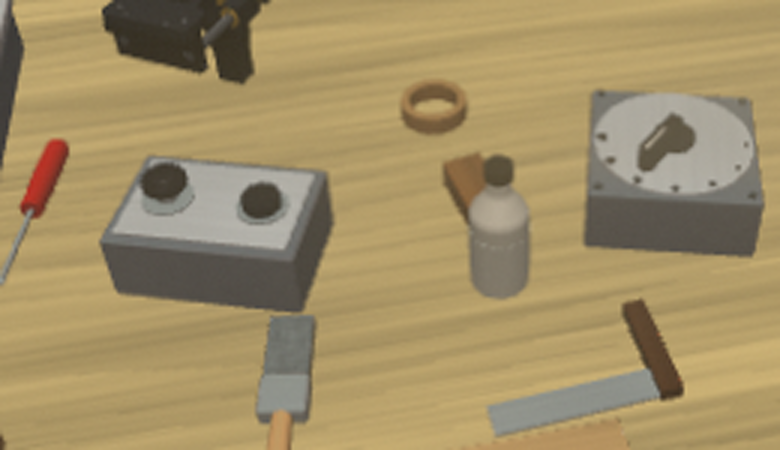

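The pointer is at the fifth dot (crop 402,193), the start button is out again, and the loose things are where they were.

```bash
python3 -c "
from bench import ctrl
print(ctrl.close_job())"
```

```text
the job is handed in; nothing more can be done
None
```

I moved the selector from its second position to the fifth, pressed the start button right down and let it come up, then handed the job in at about 15.7 s. No verdict came back.

- **Selector:** I pushed the pointer on one side only with the shut fingertips, three clicks, at about 2 to 4 N. The last pictures from both cameras show it at the fifth dot.
- **Start button:** The force rose from about 2 N to a hard stop at 14 N over roughly 6 mm of travel. After release it looks out again, and the raised arm read only the sensor's usual noise, under 1 N.
- **Left alone:** The stop button stayed out, and the loose things look unmoved in the pictures. I judged both by eye and did not measure them.

**Disagreement:** The real fingertips sat about 28 mm higher than the reported TCP. I saw this in the scene camera, confirmed it by lowering past the dial height with no contact, and again by where the button was first touched. I corrected the working heights for it. The two cameras also disagreed by about 4 mm on the positions of the selector axis and the start button, and I took values between them.

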